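Latch the battery and hold the bay cover over its screw holes

ROBOT

A 7-joint arm with a two-finger parallel gripper is mounted at the origin on the work surface. World frame = base frame: x ahead of the robot, y to its left, z up, the work surface at z = 0. Lengths are in m, angles in rad, forces in N, time in s.
With the tool pointing down it reaches from about 0.425 to 1.025 m from the base axis. Payload 9.4 kg.
Tool frame: the origin (TCP) lies midway between the tips of the shut fingers; the grasp point (between the pads) lies 19 mm behind it; z points along the fingers, y is the line along which they close (so a half turn about z gives the same grasp; the last joint's range is limited). The gripper opens to 85 mm and grips with 20 to 120 N. Pads are 22 mm wide; open, the fingers measure 114 mm over their backs; the gripper's body (76 mm by 85 mm) begins 54 mm behind the grasp point. The pads swing forward as they close: fully open they stand 13 mm farther back than shut.
Start: joints at [1.131, 0.599, -0.003, 1.599, 0.002, 0.943, -0.08], TCP at [0.257, -0.678, 0.231] pointing down, gripper open.
Joint ranges: [-2.57, 2.57], [-0.35, 1.97], [-1.29, 1.29], [0.11, 2.56], [-1.05, 4.19], [0.11, 1.86], [-2.63, 2.63]. Speed limits (rad/s): [2.22, 2.22, 3.01, 3.01, 3.14, 3.14, 3.14].

INTERFACE

Orientations are given as a unit quaternion [x, y, z, w].
In Python, from rig import manip gives the robot as it stands.
- The arm moves only by the tool arm_command, never from a script. Its argument "series" is a list of rows, each a list of 3 entries, a list of its own where there are three numbers: the turn, a rotation vector about the tool's x, y, z in rad, then the shift along the tool's x, y, z in m, then the gripper command: -1 is fully open, 1 is shut, values between are in proportion. A call has 1 to 12 rows; each row shifts and turns the commanded pose from where the row before left it, along the tool's axes as they then stand; what a row does not reach is not made up. A row lasts 1/12 s, in which the tool goes at most 41.7 mm and 7.16 degrees, less where a joint would pass 70% of its speed; a pose out of reach is approached as far as the arm can. A call with a gripper value outside its range is refused whole. The fingers move at their own pace and stop on an object; "newtons" is the grip in N (left out, the last holds). Time passes only in rows, so rows that do not move let the fingers close. It gives the time, the measured TCP pose, the force, the opening and the grip force at its end, in the units of the state.
- manip.state(): the state, without advancing time (a new reading comes with each control period).
- manip.capture(name): name is "scene" or "top"; returns (picture, depth): 384x512x3 uint8, red, green, blue; 384x512 float32, m along the optical axis (not along the pixel's ray), 0 where there is no reading.
- manip.get_calibration(name): a dict with "intrinsics" (3x3 intrinsics, pixels), "world_to_cam" (4x4, takes a point from world to camera coordinates). Camera axes: x right, y up, looking along -z (the intrinsics and any distortion apply to the point x, -y, -z); pixel columns grow to the right and rows downward; lengths in m; the calibration is good to about 2 mm. A picture is of the moment at which its call begins. get_calibration takes no time and is no camera call.
- manip.hand_in(): hands the job in; it is judged then, once.
The state is a dict: "time": time; "joints": joint angles; "joint_vel": joint speeds; "joint_torque": joint torques, N m; "tool_pos": TCP position; "tool_rot": TCP orientation; "contact_force": force on the tool from outside, world axes, zero at the start; "ft_torque": the same for the moment, N m; "width": finger opening in m; "finger_force": force on a finger pad.
Only numpy, scipy, OpenCV 4.12 (cv2) and the standard library are available. Lean on these libraries where they do the work, as an engineer would, in place of code of your own. Each camera call takes 0.05 s, during which the arm holds its last target. There are 200 camera calls.

TASK

The battery pack is already in the bay on top of the benchtop analyser: swing its hinged retaining bar down until it rests fully in the forked catch, then pick up the bay's grey cover plate by its handle. Finish holding the plate still and level about a centimetre above the rubber gasket, with all four of its holes centred over the threaded holes in the deck, so that I can start the screws before the fresh gasket is pressed: the plate must not touch the analyser on the way, and do not put it down or let go. Leave the other things on the bench where they are.

Things in the scene. Friction and masses are not known exactly. Their poses are not given: they have to be found in the camera images.
- analyser: White benchtop analyser, fixed, 260 (x) by 240 (y) mm, sloping black display at its -x end. Origin: centre of its underside; z up. Its flat top deck, 110 mm high, has an open battery bay 72 (x) by 110 (y) mm, centred 35 mm to +x of the origin, with a rubber gasket (3 wide, 2 mm high) round it and four brass threaded inserts outside the gasket. A black battery pack fills the bay to 86 mm height.
- bay (a point): Centre of the bay opening at the height of the gasket's top, 112 mm above the bench. Axes as the analyser's.
- thread0 (a point): Threaded hole (M5 brass insert) in the deck at +46 mm x, +65 mm y from the bay centre, analyser axes; point on the deck surface, 2 mm below the gasket's top.
- thread1 (a point): Threaded hole at +46 x, -65 y mm from the bay centre.
- thread2 (a point): Threaded hole at -46 x, -65 y mm from the bay centre.
- thread3 (a point): Threaded hole at -46 x, +65 y mm from the bay centre.
- latch (a joint): Steel retaining bar over the battery, 12 mm wide, 5 thick, 98 long, hinged about the analyser's x axis. In rad: 0 = level, in its catch; at q it points from the hinge along y*cos(q) + z*sin(q) of the analyser. Starts upright at 0.9 to 1.4 (stop 1.5). The stiff hinge stays where left; closed fingers can push it over, 1 to 2 N at 65 mm from the hinge. When down, its top is 98.5 mm above the bench.
- latch_hinge (a point): Point on the bar's hinge axis, on the mid-line of the bar: 50 mm to -y of the bay centre, 96 mm above the bench. It does not move with the bar. Axes as the analyser's.
- latch_tip (a point): Free end of the retaining bar, 94 mm from the hinge axis, rounded to 4 mm radius; moves with the bar. When down it lies in the catch, a steel fork at the bay's +y end, whose cheeks stand 90 to 98 mm from the hinge axis and rise to 103 mm above the bench.
- cover: Loose flat grey-painted aluminium cover plate, 112 (x) by 150 (y) by 4 mm, lying on the bench beside the analyser, to its left or right; about 0.18 to 0.35 kg. Origin: centre of its underside, which is flat; z up. A dark steel bow handle stands on its middle, along its y axis. An 8 mm hole in each corner. It is symmetric and fits either way round.
- handle (a point): Centre of the grip bar of the cover's bow handle, 34 mm above the plate's underside. The bar is 80 mm long along the cover's y, 12 mm wide in x, 10 mm high, with 25 mm free below it and 60 mm between its feet.
- hole0 (a point): Hole in the cover (8 mm) at +46 x, +65 y mm from its origin; point at the plate's underside.
- hole1 (a point): Hole in the cover at +46 x, -65 y mm.
- hole2 (a point): Hole in the cover at -46 x, -65 y mm.
- hole3 (a point): Hole in the cover at -46 x, +65 y mm.
- counter: Bystander: white and blue keyed cell counter, 150 by 110 by 44 mm, loose on the bench on the other side of the analyser from the cover. Origin: centre of its underside. Not to be disturbed.
- bottle: Bystander: black test-strip bottle, 46 mm across, 95 mm high, beyond the analyser. Origin: centre of its underside. Not to be disturbed.
- driver: Bystander: screwdriver lying on the bench, far right. Not to be disturbed.
Not all that is in view belongs to the job. Leave any green or yellow look-alike of the cover alone.

How it is judged:
On the way, in this order (a step that is already met when the one before it is completed fails the run):
1. the retaining bar lies down in its catch (value of joint latch below 0.06 rad), for 0.3 s.
2. the cover is lifted clear of the bench in the fingers (height (world z) of cover above 0.05 m and contact force between cover and the fingers above 1 N), for 0.2 s.
At the end, for the whole second after the job is handed in: The bar is down in its catch (under 0.06 rad); the cover is at rest in the fingers, level within 5 degrees, its underside 4 to 20 mm above the gasket's top and touching nothing of the analyser, each hole within 4 mm (seen from above) of a threaded hole's centre, either way round (value of joint latch below 0.06 rad and ((horizontal distance between hole0 and thread0 below 0.004 m and horizontal distance between hole1 and thread1 below 0.004 m and horizontal distance between hole2 and thread2 below 0.004 m and horizontal distance between hole3 and thread3 below 0.004 m) or (horizontal distance between hole0 and thread2 below 0.004 m and horizontal distance between hole1 and thread3 below 0.004 m and horizontal distance between hole2 and thread0 below 0.004 m and horizontal distance between hole3 and thread1 below 0.004 m)) and z of cover in the frame of bay between 0.004 and 0.02 m and angle between cover's own z axis and vertical below 0.087 rad and contact force between cover and the fingers above 1 N and contact force between cover and analyser below 0.5 N and linear speed of cover below 0.02 m/s); the arm keeps its last pose, push and grip.
It fails at once if the cover touches the analyser (contact force between cover and analyser above 0.5 N).
It fails at once if the cell counter is disturbed (distance of counter from where it was at the start of the episode above 0.03 m).
It fails at once if the strip bottle is disturbed (distance of bottle from where it was at the start of the episode above 0.03 m).
It fails at once if the screwdriver is disturbed (distance of driver from where it was at the start of the episode above 0.03 m).
It also fails if it takes over 54 s, if anything falls off the work surface, if the arm or the gripper's body presses on something with over 40 N, if the wrist force passes 120 N, or if a joint passes its speed limit or range.

## Working session

There is one attempt and no reset: what is moved stays moved. The work goes in short steps, Python scripts to look and compute and a tool call to move; the robot and the scene stay as the last step left them, time stands still between calls to the robot, and variables do not carry over. Pictures are saved under pics/ and viewed, at most 10 in all, crops included, and the job is handed in when it is done.

Besides the shell and the picture viewer there is one more tool, called after ">>>" as name([rows], argument=value, ...), one row to a line, values as JSON. arm_command: Moves the arm, as the interface text tells. Its arguments: {"type":"object","properties":{"series":{"type":"array","items":{"type":"array"}},"newtons":{"type":"number"}},"required":["series"]}

```bash
mkdir -p pics; ls
python3 - <<'E'
from rig import manip
import cv2, numpy as np
s=manip.state(); print({k:np.round(v,4).tolist() if not isinstance(v,dict) else v for k,v in s.items()})
ims=[]
for n in("scene","top"):
    p,d=manip.capture(n); np.savez(f"pics/{n}0.npz",p=p,d=d); cv2.imwrite(f"pics/{n}0.png",p[:,:,::-1])
    c=manip.get_calibration(n); print(n,np.round(c["intrinsics"],2).tolist(),np.round(c["world_to_cam"],4).tolist(),[k for k in c])
E
```

```text
pics
{'time': 0.0, 'joints': [1.1313, 0.6001, -0.0026, 1.6001, 0.0018, 0.9429, -0.0798], 'joint_vel': [0.0013, -0.0006, 0.0007, -0.0001, 0.0006, -0.0005, 0.0025], 'joint_torque': [-0.0004, -77.6451, 1.5648, -25.8014, 0.0123, 0.0089, -0.0], 'tool_pos': [0.2571, -0.6774, 0.2304], 'tool_rot': [0.9836, 0.1804, -0.0002, -0.0007], 'contact_force': [-0.3321, -0.2921, -0.3764], 'ft_torque': [-0.0348, 0.0377, -0.0021], 'finger_force': 0.0, 'width': 0.0853}
scene [[491.36, 0.0, 261.05], [0.0, 491.36, 197.77], [0.0, 0.0, 1.0]] [[0.2388, 0.971, 0.0124, -0.115], [-0.7764, 0.1832, 0.603, 0.3649], [0.5833, -0.1536, 0.7976, -2.0795], [0.0, 0.0, 0.0, 1.0]] ['intrinsics', 'world_to_cam']
top [[452.58, 0.0, 254.92], [0.0, 452.58, 186.1], [0.0, 0.0, 1.0]] [[-0.0062, -1.0, 0.0047, -0.0171], [0.983, -0.0053, 0.1836, -0.5276], [-0.1836, 0.0057, 0.983, -1.4132], [0.0, 0.0, 0.0, 1.0]] ['intrinsics', 'world_to_cam']
```

View pics/scene0.png

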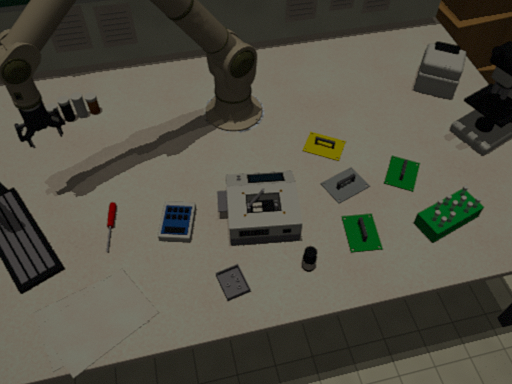

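View pics/top0.png

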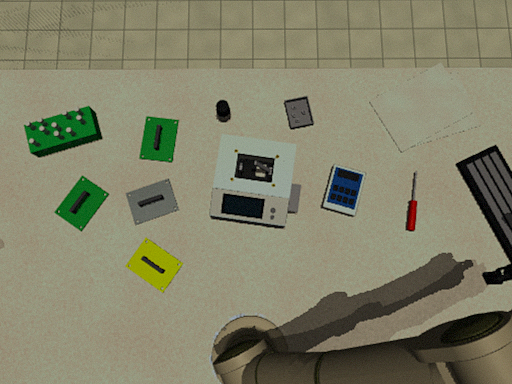

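The scene view shows the analyser at (262,205) and the grey plate with its handle at (345,184). In the top view the analyser is at (254,180), and its brass inserts are at about (234,179) to (278,157).

Candidates in the top view are grey (152,202), green (159,138), green (81,203), yellow (154,265), and a small grey tray (299,112) with no bow handle. Grey (152,202) fits: it is grey, has a dark handle, and lies beside the analyser opposite the counter at (345,190). I'll confirm it in a crop.

```bash
cat > h.py <<'E'
import numpy as np, cv2
from rig import manip
def cam(n):
    c=manip.get_calibration(n); return np.array(c["intrinsics"]),np.array(c["world_to_cam"])
def ray(n,uv):
    K,W=cam(n); uv=np.atleast_2d(uv).astype(float)
    r=np.c_[(uv[:,0]-K[0,2])/K[0,0],-(uv[:,1]-K[1,2])/K[1,1],-np.ones(len(uv))]
    return -W[:3,:3].T@W[:3,3], r@W[:3,:3]
def at_z(n,uv,z):           # pixel -> world on plane z
    o,r=ray(n,uv); return o+r*((z-o[2])/r[:,2])[:,None]
def cloud(n,d):             # HxWx3 world points
    v,u=np.indices(d.shape); o,r=ray(n,np.c_[u.ravel(),v.ravel()])
    return (o+r*d.reshape(-1,1)).reshape(*d.shape,3)
def proj(n,P):
    K,W=cam(n); q=np.atleast_2d(P)@W[:3,:3].T+W[:3,3]
    return np.c_[K[0,2]-K[0,0]*q[:,0]/q[:,2],K[1,2]+K[1,1]*q[:,1]/q[:,2]]
E
python3 - <<'E'
from h import *
z=np.load("pics/top0.npz"); p,d=z["p"],z["d"]; X=cloud("top",d)
cv2.imwrite("pics/crop_top.png",cv2.resize(p[125:235,110:310,::-1],None,fx=4,fy=4,interpolation=cv2.INTER_CUBIC))
z2=np.load("pics/scene0.npz")
cv2.imwrite("pics/crop_scene.png",cv2.resize(z2["p"][160:250,210:380,::-1],None,fx=4.7,fy=4.7,interpolation=cv2.INTER_CUBIC))
hsv=cv2.cvtColor(p,cv2.COLOR_RGB2HSV)
for n,(u,v) in dict(deck=(262,145),cover=(140,205),handle=(152,202),bench=(190,250)).items(): print(n,p[v,u],hsv[v,u],X[v,u].round(4))
# deck points
m=(abs(X[...,2]-.110)<.004); m[:,:200]=0;m[:,310:]=0
r=cv2.minAreaRect(X[m][:,:2].astype(np.float32)); print("deck",m.sum(),r, X[m][:,2].mean())
g=(X[...,2]>.001)&(X[...,2]<.05); g[:170]=0; g[235:]=0; g[:,:120]=0; g[:,185:]=0
c=g.astype(np.uint8); print("plate",g.sum(),cv2.minAreaRect(X[g][:,:2].astype(np.float32)),np.median(X[g][:,2]))
b=(X[...,2]>.112)&(X[...,2]<.25); b[:,:200]=0;b[:,310:]=0;b[:120]=0;b[200:]=0
print("above deck",b.sum(),np.c_[np.argwhere(b)[:,::-1],X[b].round(3)][:60:2])
E
```

```text
deck [150 160 145] [ 50  24 160] [ 0.647  -0.0428  0.1118]
cover [3 0 5] [138 255   5] [0.4693 0.3507 0.039 ]
handle [52 51 50] [15 10 52] [0.4841 0.3201 0.0046]
bench [149 148 121] [ 29  48 149] [ 0.3264  0.1923 -0.002 ]
deck 3111 ((0.35868534445762634, 0.01595538854598999), (0.2399430274963379, 0.6273431181907654), 81.3797836303711) 0.10983889243573207
plate 2074 ((0.48580455780029297, 0.3218124806880951), (0.22039850056171417, 0.21479342877864838), 89.81987762451172) 0.0037239940290044737
above deck 877 [[ 2.23e+02  1.34e+02  6.82e-01  8.00e-02  1.17e-01]
 [ 2.21e+02  1.36e+02  6.76e-01  8.60e-02  1.14e-01]
 [ 2.20e+02  1.37e+02  6.74e-01  8.90e-02  1.12e-01]
 [ 2.25e+02  1.37e+02  6.74e-01  7.40e-02  1.12e-01]
 [ 2.31e+02  1.37e+02  6.73e-01  5.50e-02  1.12e-01]
 [ 2.43e+02  1.37e+02  6.73e-01  1.70e-02  1.14e-01]
 [ 2.30e+02  1.38e+02  6.70e-01  5.80e-02  1.14e-01]
 [ 2.41e+02  1.38e+02  6.70e-01  2.30e-02  1.14e-01]
 [ 2.45e+02  1.38e+02  6.69e-01  1.00e-02  1.16e-01]
 [ 2.48e+02  1.38e+02  6.69e-01  1.00e-03  1.15e-01]
 [ 2.23e+02  1.39e+02  6.66e-01  8.00e-02  1.14e-01]
 [ 2.
[... 302 characters left out ...]
 1.13e-01]
 [ 2.57e+02  1.40e+02  6.63e-01 -2.70e-02  1.12e-01]
 [ 2.66e+02  1.40e+02  6.62e-01 -5.50e-02  1.16e-01]
 [ 2.27e+02  1.41e+02  6.60e-01  6.70e-02  1.14e-01]
 [ 2.38e+02  1.41e+02  6.60e-01  3.30e-02  1.13e-01]
 [ 2.42e+02  1.41e+02  6.59e-01  2.00e-02  1.16e-01]
 [ 2.54e+02  1.41e+02  6.60e-01 -1.80e-02  1.13e-01]
 [ 2.57e+02  1.41e+02  6.60e-01 -2.70e-02  1.12e-01]
 [ 2.69e+02  1.41e+02  6.60e-01 -6.50e-02  1.13e-01]
 [ 2.25e+02  1.42e+02  6.57e-01  7.30e-02  1.13e-01]
 [ 2.29e+02  1.42e+02  6.57e-01  6.10e-02  1.12e-01]
 [ 2.39e+02  1.42e+02  6.57e-01  2.90e-02  1.12e-01]
 [ 2.47e+02  1.42e+02  6.56e-01  4.00e-03  1.14e-01]
 [ 2.53e+02  1.42e+02  6.57e-01 -1.50e-02  1.13e-01]]
```

View pics/crop_top.png

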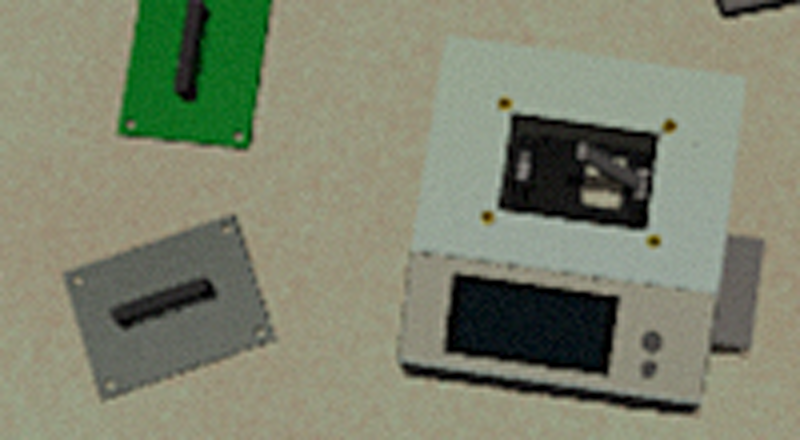

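View pics/crop_scene.png

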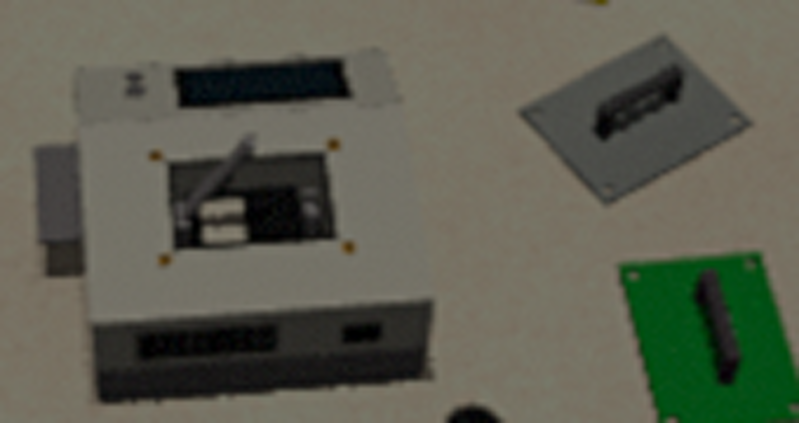

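The top crop confirms the grey plate, with holes at crop (229,228), (79,281), (110,385), (263,334) and a dark bow handle at (163,302). The inserts are at (504,103), (669,126), (487,217), (654,241). The bar is hinged at the right (640,182) with its tip raised near (585,150). Next I'll refine these and fit poses from both cameras.

```bash
cat >> h.py <<'E'
def fit(A,B):  # rigid 2D: B = c + R(th) A
    a,b=A-A.mean(0),B-B.mean(0); th=np.arctan2((a[:,0]*b[:,1]-a[:,1]*b[:,0]).sum(),(a*b).sum())
    R=np.array([[np.cos(th),-np.sin(th)],[np.sin(th),np.cos(th)]]); c=B.mean(0)-R@A.mean(0)
    return c,th,np.linalg.norm(B-c-A@R.T,axis=1)
C4=np.array([[.046,.065],[.046,-.065],[-.046,-.065],[-.046,.065]])
def brass(p,g,r=4):  # weighted centroid of yellowish pixels near guess
    p=p.astype(float); w=np.clip(np.minimum(p[...,0],p[...,1])-p[...,2]-45,0,None); out=[]
    v,u=np.indices(w.shape)
    for a,b in g:
        k=w*(np.hypot(u-a,v-b)<r); out.append([(k*u).sum()/k.sum(),(k*v).sum()/k.sum()])
    return np.array(out)
E
python3 - <<'E'
from h import *
t=np.load("pics/top0.npz"); s=np.load("pics/scene0.npz")
un=lambda L,o,f:[((x+.5)/f-.5+o[0],(y+.5)/f-.5+o[1]) for x,y in L]
# order thread0..3 (+x+y,+x-y,-x-y,-x+y)
gt=un([(504,103),(669,126),(654,241),(487,217)],(110,125),4)
gs=un([(348,247),(164,259),(155,155),(334,145)],(210,160),4.7)
print(t["p"][int(gt[0][1]+.5),int(gt[0][0]+.5)])
for n,p,g in(("top",t["p"],gt),("scene",s["p"],gs)):
    q=brass(p,g); B=at_z(n,q,.110)[:,:2]; c,th,e=fit(C4,B); print(n,np.round(q,1).tolist(),"bay",c.round(4),"yaw",np.degrees(th).round(2),e.round(4))
# plate: grey contour in both images
for n,z,b,hz in(("top",t,(120,170,185,235),.004),("scene",s,(315,160,380,210),.004)):
    p=z["p"].astype(int); X=cloud(n,z["d"])
    sat=p.max(2)-p.min(2); m=np.zeros(sat.shape,np.uint8); x0,y0,x1,y1=b
    m[y0:y1,x0:x1]=(cv2.GaussianBlur(sat.astype(np.float32),(3,3),0)<14)[y0:y1,x0:x1]
    k,l,st,_=cv2.connectedComponentsWithStats(m); i=1+st[1:,4].argmax(); cs,_=cv2.findContours((l==i).astype(np.uint8),0,1)
    P=at_z(n,cs[0][:,0],hz)[:,:2].astype(np.float32); print(n,st[i],cv2.minAreaRect(P))
gh=un([(229,228),(79,281),(110,385),(263,334)],(110,125),4)
B=at_z("top",gh,.004)[:,:2]; print(B.round(4)); 
for o in range(4):
    c,th,e=fit(np.roll(C4,o,0),B)
    if e.max()<.01: print("cover",c.round(4),np.degrees(th).round(2),e.round(4))
o,_=ray("top",[[0,0]]); print("topcam",o); o,_=ray("scene",[[0,0]]); print(o)
# bar tip (crop guesses) by triangulation
a=un([(585,150)],(110,125),4);b=un([(250,138)],(210,160),4.7)
o1,r1=ray("top",a);o2,r2=ray("scene",b); A=np.c_[r1[0],-r2[0]]; k=np.linalg.lstsq(A,o2-o1,rcond=None)[0]; print("tip",o1+r1[0]*k[0],o2+r2[0]*k[1])
a=un([(163,302)],(110,125),4);print("handle top z.039",at_z("top",a,.039))
E
```

```text
[56 38  0]
top [[236.1, 150.8], [276.8, 155.9], [272.9, 184.5], [231.6, 179.2]] bay [ 0.575  -0.0183] yaw -7.99 [0.0011 0.0004 0.0009 0.0003]
scene [[nan, nan], [244.0, 215.0], [nan, nan], [nan, nan]] bay [nan nan] yaw nan [nan nan nan nan]
top [ 126  179   52   45 1441] ((0.48720768094062805, 0.3214104175567627), (0.10998877137899399, 0.14752934873104095), 19.691545486450195)
scene [321 167  49  37 970] ((0.4849487543106079, 0.32182061672210693), (0.11498421430587769, 0.15157146751880646), 19.452348709106445)
[[0.5526 0.2731]
 [0.5085 0.396 ]
 [0.4219 0.3668]
 [0.4634 0.2425]]
topcam [ 0.25906171 -0.01176586  1.4861219 ]
[ 1.52365569 -0.27455807  1.44003008]
tip [ 0.57354736 -0.02257683  0.1872735 ] [ 0.57424533 -0.01928605  0.1874151 ]
handle top z.039 [[0.4850494  0.31785453 0.039     ]]h.py:26: RuntimeWarning: invalid value encountered in scalar divide
  k=w*(np.hypot(u-a,v-b)<r); out.append([(k*u).sum()/k.sum(),(k*v).sum()/k.sum()])
```

Bay centre is at (0.575, −0.018) with yaw −8°, and the cover is at (0.486, 0.321) with yaw +19.6°. Both agree with the given sizes, and the two cameras agree on the cover to about 2 mm. The bar tip triangulates to (0.574, −0.021, 0.187), so q is about 1.1. I'll turn the wrist so tool y lies along analyser x, and shut the fingers.

>>> arm_command([
  [[0,0,-0.119],[0,0,0],1],
  [[0,0,-0.119],[0,0,0],1],
  [[0,0,-0.119],[0,0,0],1],
  [[0,0,-0.119],[0,0,0],1],
  [[0,0,-0.119],[0,0,0],1],
  [[0,0,-0.119],[0,0,0],1],
  [[0,0,-0.119],[0,0,0],1],
  [[0,0,-0.119],[0,0,0],1],
  [[0,0,-0.117],[0,0,0],1],
], newtons=40)

```text
time: 0.85
tool_pos: [0.2571, -0.6776, 0.2308]
tool_rot: [0.753, 0.659, 0.0, -0.0]
contact_force: [-0.6, 0.3, 0.9]
width: 0.0004
finger_force: 0.0
```

>>> arm_command([
  [[0,0,0],[0.031,0.011,0],1],
  [[0,0,0],[0.031,0.011,0],1],
  [[0,0,0],[0.031,0.011,0],1],
  [[0,0,0],[0.031,0.011,0],1],
  [[0,0,0],[0.031,0.011,0],1],
  [[0,0,0],[0.031,0.011,0],1],
  [[0,0,0],[0.031,0.011,0],1],
  [[0,0,0],[0.031,0.011,0],1],
  [[0,0,0],[0.031,0.011,0],1],
  [[0,0,0],[0.031,0.011,0],1],
])

```text
time: 1.68
tool_pos: [0.4095, -0.3845, 0.2311]
tool_rot: [0.755, 0.656, -0.0, -0.0]
contact_force: [-0.3, -0.2, -0.0]
width: 0.0002
finger_force: 0.0
```

>>> arm_command([
  [[0,0,0],[0.0305,0.0113,0],1],
  [[0,0,0],[0.0305,0.0113,0],1],
  [[0,0,0],[0.0305,0.0113,0],1],
  [[0,0,0],[0.0305,0.0113,0],1],
  [[0,0,0],[0.0305,0.0113,0],1],
  [[0,0,0],[0.0305,0.0113,0],1],
  [[0,0,0],[0.0305,0.0113,0],1],
  [[0,0,0],[0.0305,0.0113,0],1],
  [[0,0,0],[0.0305,0.0113,0],1],
  [[0,0,0],[0.0305,0.0113,0],1],
])

```text
time: 2.52
tool_pos: [0.5637, -0.0982, 0.231]
tool_rot: [0.755, 0.656, -0.0, -0.0]
contact_force: [0.9, -0.5, 0.1]
width: -0.0001
finger_force: 0.0
```

>>> arm_command([
  [[0,0,0],[0,0,0.02],1],
  [[0,0,0],[0,0,0.02],1],
  [[0,0,0],[0,0,0.02],1],
  [[0,0,0],[0,0,0.02],1],
  [[0,0,0],[0,0,0],1],
])

```text
time: 2.93
tool_pos: [0.5613, -0.0994, 0.1478]
tool_rot: [0.754, 0.657, -0.002, -0.002]
contact_force: [-1.2, 0.7, -0.7]
width: -0.0002
finger_force: 0.0
```

Run:
```python
from h import *
p,d=manip.capture("scene"); q,_=manip.capture("top")
f=lambda a,b,k:cv2.resize(a[b[1]:b[3],b[0]:b[2],::-1],None,fx=k,fy=k,interpolation=cv2.INTER_CUBIC)
A=f(p,(215,150,315,250),4);B=f(q,(205,125,305,225),4)
cv2.imwrite("pics/bar1.png",np.hstack([A,B]))
```

```text
(no output)
```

View pics/bar1.png

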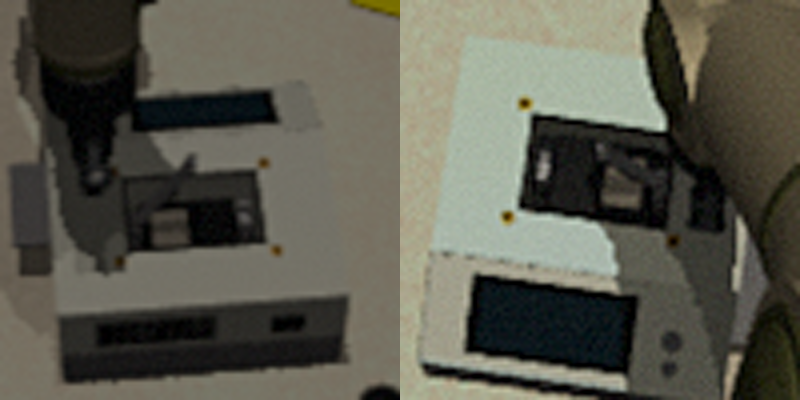

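The left view shows the shut fingers at (97,180), on the hinge side of the raised bar (tip at 190,158), and aligned with it. I'll push toward the catch.

>>> arm_command([
  [[0,0,0],[0.01,0.0003,0],1],
  [[0,0,0],[0.01,0.0003,0],1],
  [[0,0,0],[0.01,0.0003,0],1],
  [[0,0,0],[0.01,0.0003,0],1],
  [[0,0,0],[0.01,0.0003,0],1],
  [[0,0,0],[0.01,0.0003,0],1],
  [[0,0,0],[0.01,0.0003,0],1],
  [[0,0,0],[0.01,0,0],1],
  [[0,0,0],[0,0,0],1],
])

```text
time: 3.78
tool_pos: [0.5769, -0.0178, 0.1514]
tool_rot: [0.754, 0.657, 0.001, -0.0]
contact_force: [0.7, 0.7, 0.7]
width: 0.0002
finger_force: 0.0
```

>>> arm_command([
  [[0,0,0],[0,0,0.006],1],
  [[0,0,0],[0,0,0.006],1],
  [[0,0,0],[0,0,0.006],1],
  [[0,0,0],[0,0,0.006],1],
  [[0,0,0],[0,0,0.006],1],
  [[0,0,0],[0,0,0.006],1],
  [[0,0,0],[0,0,0.006],1],
  [[0,0,0],[0,0,0],1],
])

```text
time: 4.45
tool_pos: [0.5759, -0.0208, 0.1079]
tool_rot: [0.755, 0.656, -0.001, -0.001]
contact_force: [-0.6, 0.2, 0.0]
width: -0.0
finger_force: 0.0
```

>>> arm_command([
  [[0,0,0],[0,0,0.003],1],
  [[0,0,0],[0,0,0.003],1],
  [[0,0,0],[0,0,0.003],1],
  [[0,0,0],[0,0,0],1],
  [[0,0,0],[0,0,0],1],
])

```text
time: 4.87
tool_pos: [0.5764, -0.0208, 0.1001]
tool_rot: [0.754, 0.656, -0.0, -0.0]
contact_force: [-0.3, -0.5, 0.7]
width: -0.0001
finger_force: 0.0
```

Run:
```python
from h import *
p,d=manip.capture("scene"); q,_=manip.capture("top")
f=lambda a,b,k:cv2.resize(a[b[1]:b[3],b[0]:b[2],::-1],None,fx=k,fy=k,interpolation=cv2.INTER_CUBIC)
cv2.imwrite("pics/bar2.png",np.hstack([f(p,(230,170,300,230),5.6),f(q,(220,130,290,190),5.6)]))
s=manip.state();print(s["tool_pos"],s["contact_force"])
```

```text
[ 0.57648627 -0.02082587  0.10031156] [ 0.44244304 -0.53672574 -0.47269706]
```

View pics/bar2.png

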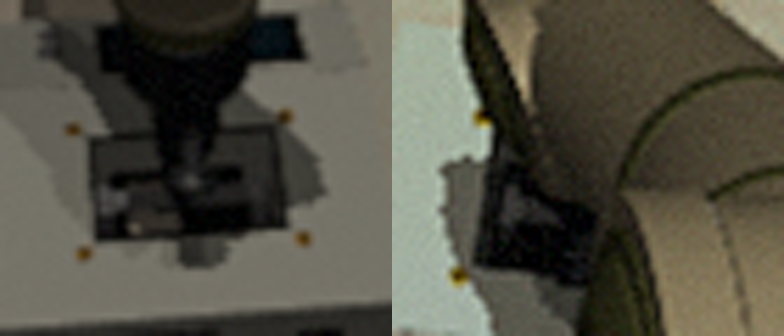

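The left view shows the fingers at (190,180) inside the bay. The bar is no longer upright, but whether it is seated can't be told yet, so I'll press on until the force shows it.

>>> arm_command([
  [[0,0,0],[0,0,0.0015],1],
  [[0,0,0],[0,0,0.0015],1],
  [[0,0,0],[0,0,0],1],
  [[0,0,0],[0,0,0],1],
])

```text
time: 5.3
tool_pos: [0.5767, -0.0208, 0.0984]
tool_rot: [0.755, 0.656, 0.0, 0.001]
contact_force: [-3.7, -0.5, 13.1]
width: -0.0004
finger_force: 6.8
```

>>> arm_command([
  [[0,0,0],[0,0,0.001],1],
  [[0,0,0],[0,0,0.001],1],
  [[0,0,0],[0,0,0],1],
  [[0,0,0],[0,0,0],1],
])

```text
time: 5.63
tool_pos: [0.5768, -0.0207, 0.098]
tool_rot: [0.755, 0.656, 0.0, 0.001]
contact_force: [-8.3, -1.5, 31.8]
width: -0.0003
finger_force: 16.3
```

The force jumped at z = 0.0985, which is exactly the height given for the top of the seated bar. I'll lift, open and go over the cover handle.

>>> arm_command([
  [[0,0,0],[0,0,-0.01],1],
  [[0,0,0],[0,0,-0.03],1],
  [[0,0,0],[0,0,-0.03],1],
  [[0,0,0],[0,0,-0.03],-1],
  [[0,0,0],[0,0,-0.03],-1],
  [[0,0,-0.1205],[0,0,0],-1],
  [[0,0,-0.1205],[0,0,0],-1],
  [[0,0,-0.1205],[0,0,0],-1],
  [[0,0,-0.1205],[0,0,0],-1],
  [[0,0,0],[0,0,0],-1],
])

```text
time: 6.47
tool_pos: [0.5764, -0.021, 0.2253]
tool_rot: [0.574, 0.819, 0.0, -0.0]
contact_force: [0.9, -0.1, 0.5]
width: 0.0832
finger_force: 0.0
```

>>> arm_command([
  [[0,0,0],[0.032,0.0026,0],-1],
  [[0,0,0],[0.032,0.0026,0],-1],
  [[0,0,0],[0.032,0.0026,0],-1],
  [[0,0,0],[0.032,0.0026,0],-1],
  [[0,0,0],[0.032,0.0026,0],-1],
  [[0,0,0],[0.032,0.0026,0],-1],
  [[0,0,0],[0.032,0.0026,0],-1],
  [[0,0,0],[0.032,0.0026,0],-1],
  [[0,0,0],[0.032,0.0026,0],-1],
  [[0,0,0],[0.032,0.0026,0],-1],
  [[0,0,0],[0.032,0.0026,0],-1],
  [[0,0,0],[0,0,0],-1],
])

```text
time: 7.47
tool_pos: [0.4822, 0.3278, 0.2258]
tool_rot: [0.575, 0.818, 0.002, -0.002]
contact_force: [1.2, 1.6, -0.1]
width: 0.0857
finger_force: 0.0
```

Run:
```python
from h import *
p,d=manip.capture("scene"); q,dq=manip.capture("top"); np.savez("pics/s3.npz",p=p,q=q,d=d,dq=dq)
f=lambda a,b,k:cv2.resize(a[b[1]:b[3],b[0]:b[2],::-1],None,fx=k,fy=k,interpolation=cv2.INTER_CUBIC)
cv2.imwrite("pics/bar3.png",np.vstack([np.hstack([f(p,(225,165,315,230),4.4),f(q,(215,140,305,205),4.4)]),f(p,(285,140,465,210),4.4)]))
s=manip.state();print(s["tool_pos"],s["tool_rot"],s["width"])
for n,im in(("scene",p),("top",q)):   # inserts: predict, then dark-brass centroid by local blue deficit
    c=np.array([.575,-.0183]);t=np.radians(-8);R=np.array([[np.cos(t),-np.sin(t)],[np.sin(t),np.cos(t)]])
    g=proj(n,np.c_[c+C4@R.T,[.11]*4]); I=im.astype(float); w0=np.minimum(I[...,0],I[...,1])/(I[...,2]+10); v,u=np.indices(w0.shape); o=[]
    for a,b in g:
        k=np.clip(w0-1.5,0,None)*(np.hypot(u-a,v-b)<5); o.append([(k*u).sum()/k.sum(),(k*v).sum()/k.sum()])
    c,th,e=fit(C4,at_z(n,o,.11)[:,:2]); print(n,np.round(np.array(o)-g,1).tolist(),c.round(4),np.degrees(th).round(2),e.round(4))
```

```text
[0.48424433 0.32175366 0.22507693] [ 5.76191271e-01  8.17314857e-01 -7.17428925e-05 -1.95317174e-04] 0.0854349484331343
scene [[0.0, -0.9], [-0.1, -0.9], [0.3, -0.9], [0.3, -0.8]] [ 0.5716 -0.017 ] -8.36 [0.0005 0.0007 0.0004 0.0004]
top [[-0.1, 0.1], [0.2, -0.3], [-0.1, -0.2], [-0.1, -0.5]] [ 0.5757 -0.0183] -8.07 [0.0011 0.0008 0.0001 0.0008]
```

View pics/bar3.png

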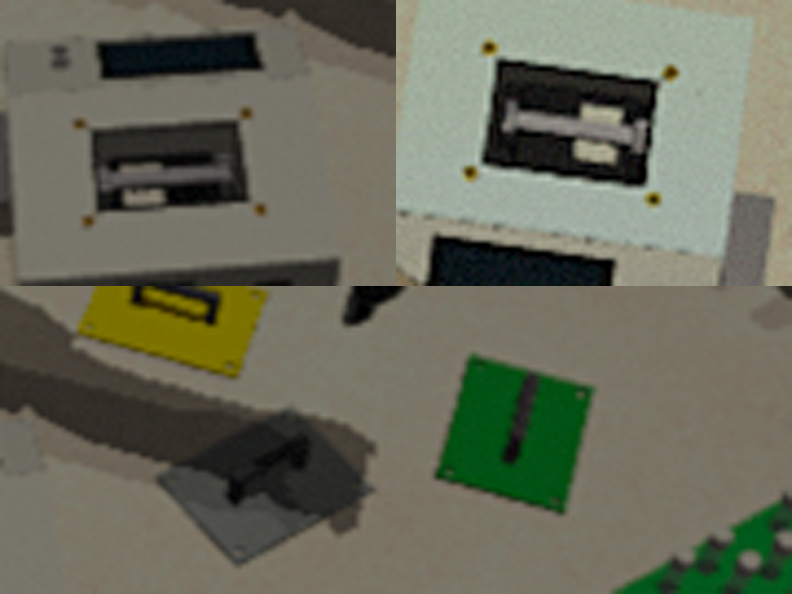

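The bar now lies level in its catch: in the top view it spans from the fork at (515,115) to the hinge at (640,135). The grey plate is undisturbed under the gripper's shadow, with its handle at (268,470) in the lower panel. The inserts put the bay at about (0.574, −0.018) with yaw −8.2°. I'll descend on the handle.

>>> arm_command([
  [[0,0,0],[-0.001,0.0015,0.028],-1],
  [[0,0,0],[0,0,0.028],-1],
  [[0,0,0],[0,0,0.028],-1],
  [[0,0,0],[0,0,0.028],-1],
  [[0,0,0],[0,0,0.028],-1],
  [[0,0,0],[0,0,0.028],-1],
  [[0,0,0],[0,0,0.022],-1],
  [[0,0,0],[0,0,0.012],-1],
  [[0,0,0],[0,0,0.008],-1],
  [[0,0,0],[0,0,0],-1],
  [[0,0,0],[0,0,0],-1],
])

```text
time: 8.48
tool_pos: [0.4872, 0.3198, 0.0158]
tool_rot: [0.576, 0.817, 0.0, 0.0]
contact_force: [0.3, 0.6, 0.1]
width: 0.0852
finger_force: 0.0
```

>>> arm_command([
  [[0,0,0],[0,0,0],1],
  [[0,0,0],[0,0,0],1],
  [[0,0,0],[0,0,0],1],
  [[0,0,0],[0,0,0],1],
  [[0,0,0],[0,0,0],1],
  [[0,0,0],[0,0,0],1],
  [[0,0,0],[0,0,0],1],
  [[0,0,0],[0,0,0],1],
  [[0,0,0],[0,0,0],1],
  [[0,0,0],[0,0,0],1],
], newtons=60)

```text
time: 9.32
tool_pos: [0.4871, 0.3201, 0.0157]
tool_rot: [0.576, 0.817, 0.0, 0.0]
contact_force: [0.6, -0.4, 5.8]
width: 0.0111
finger_force: 58.7
```

>>> arm_command([
  [[0,0,0],[0,0,-0.004],1],
  [[0,0,0],[0,0,-0.008],1],
  [[0,0,0],[0,0,-0.015],1],
  [[0,0,0],[0,0,-0.02],1],
  [[0,0,0],[0,0,-0.02],1],
  [[0,0,0],[0,0,-0.02],1],
  [[0,0,0],[0,0,-0.02],1],
  [[0,0,0],[0,0,-0.02],1],
  [[0,0,0],[0,0,-0.02],1],
  [[0,0,0],[0,0,-0.02],1],
  [[0,0,0],[0,0,-0.013],1],
  [[0,0,0],[0,0,0],1],
], newtons=90)

```text
time: 10.32
tool_pos: [0.4874, 0.3206, 0.1982]
tool_rot: [0.576, 0.817, 0.002, 0.001]
contact_force: [0.2, -0.3, -2.8]
width: 0.01
finger_force: 87.9
```

>>> arm_command([
  [[0,0,0],[0,0,0],1],
  [[0,0,0],[0,0,0],1],
])

```text
time: 10.48
tool_pos: [0.4863, 0.3194, 0.1945]
tool_rot: [0.576, 0.817, -0.001, -0.0]
contact_force: [0.6, -0.3, -2.4]
width: 0.0105
finger_force: 87.9
```

Run:
```python
from h import *
s=manip.state();print(s["tool_pos"],s["tool_rot"],s["contact_force"],s["ft_torque"])
p,d=manip.capture("scene"); q,dq=manip.capture("top"); np.savez("pics/s4.npz",p=p,q=q,d=d,dq=dq)
c=proj("scene",[.487,.32,.185])[0].astype(int); e=proj("top",[.487,.32,.185])[0].astype(int); print(c,e)
f=lambda a,c:cv2.resize(a[c[1]-45:c[1]+45,c[0]-45:c[0]+45,::-1],None,fx=4.4,fy=4.4,interpolation=cv2.INTER_CUBIC)
cv2.imwrite("pics/lift.png",np.hstack([f(p,c),f(q,e)]))
for n,dd,k in(("scene",d,c),("top",dq,e)):   # plate points
    X=cloud(n,dd)[k[1]-45:k[1]+45,k[0]-45:k[0]+45].reshape(-1,3)
    X=X[(X[:,2]>.15)&(X[:,2]<.20)&(np.hypot(X[:,0]-.487,X[:,1]-.32)<.1)]
    A=np.c_[X[:,:2]-[.487,.32],np.ones(len(X))]
    for _ in range(4):
        w=np.linalg.lstsq(A,X[:,2],rcond=None)[0]; r=abs(X[:,2]-A@w); k2=r<max(.004,np.median(r)*2); A,X=A[k2],X[k2]
    print(n,len(X),"slopes",w[:2].round(3),"top z",w[2].round(4),cv2.minAreaRect(X[:,:2].astype(np.float32)))
```

```text
[0.48633141 0.31935763 0.19449625] [ 5.76081212e-01  8.17392173e-01 -6.74700934e-04 -1.34458635e-04] [ 0.57588035 -0.34441304 -2.39323737] [-0.03967312  0.0208521  -0.00850658]
[352 152] [138 191]
scene 645 slopes [ 0.002 -0.004] top z 0.1856 ((0.4839814305305481, 0.32211488485336304), (0.11547908186912537, 0.15526093542575836), 19.167863845825195)
top 155 slopes [ 0.003 -0.038] top z 0.1831 ((0.47883278131484985, 0.3186715245246887), (0.07122363895177841, 0.17527295649051666), 38.13280487060547)
```

View pics/lift.png

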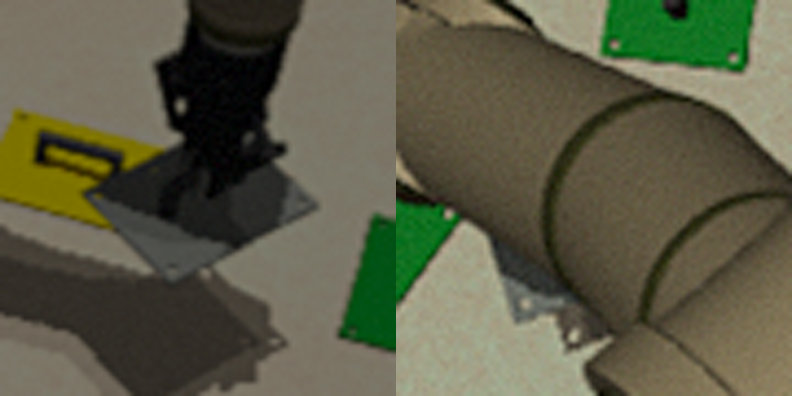

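The plate is held level 0.18 m up (slopes under 0.5%), with its yaw unchanged at 19.2–19.6°. I'll carry it high over the bay, then turn.

>>> arm_command([
  [[0,0,0],[-0.015,-0.0013,0],1],
  [[0,0,0],[-0.03,-0.0026,0],1],
  [[0,0,0],[-0.032,-0.003,0],1],
  [[0,0,0],[-0.034,-0.003,0],1],
  [[0,0,0],[-0.034,-0.003,0],1],
  [[0,0,0],[-0.034,-0.003,0],1],
  [[0,0,0],[-0.034,-0.003,0],1],
  [[0,0,0],[-0.034,-0.003,0],1],
  [[0,0,0],[-0.034,-0.003,0],1],
  [[0,0,0],[-0.032,-0.003,0],1],
  [[0,0,0],[-0.022,-0.0019,0],1],
  [[0,0,0],[-0.014,-0.001,0],1],
])

```text
time: 11.58
tool_pos: [0.575, -0.0225, 0.1941]
tool_rot: [0.577, 0.816, -0.001, -0.001]
contact_force: [0.1, 0.0, -2.3]
width: 0.0102
finger_force: 87.8
```

>>> arm_command([
  [[0,0,0.07],[0,0,0],1],
  [[0,0,0.115],[0,0,0],1],
  [[0,0,0.115],[0,0,0],1],
  [[0,0,0.1126],[0,0,0],1],
  [[0,0,0.07],[0,0,0],1],
  [[0,0,0],[0,0,0],1],
  [[0,0,0],[0,0,0],1],
  [[0,0,0],[0,0,0],1],
])

```text
time: 12.25
tool_pos: [0.575, -0.0184, 0.1949]
tool_rot: [0.754, 0.657, -0.0, -0.0]
contact_force: [-0.0, -0.0, -3.0]
width: 0.01
finger_force: 87.8
```

```bash
cat > look.py <<'E'
from h import *
import sys
s=manip.state(); T=np.array(s["tool_pos"]); print(T.round(4),np.round(s["tool_rot"],4),np.round(s["contact_force"],1),round(s["finger_force"],1))
p,d=manip.capture("scene"); q,dq=manip.capture("top"); np.savez("pics/%s.npz"%sys.argv[1],p=p,q=q,d=d,dq=dq)
zt=T[2]-.0155+.004; c=proj("scene",[T[0],T[1],zt])[0].astype(int)
X=cloud("scene",d); m=(abs(X[...,2]-zt)<.006)&(np.hypot(X[...,0]-T[0],X[...,1]-T[1])<.1); P=X[m]
A=np.c_[P[:,:2]-T[:2],np.ones(len(P))]
for _ in range(4):
    w=np.linalg.lstsq(A,P[:,2],rcond=None)[0]; k=abs(P[:,2]-A@w)<.004; A,P=A[k],P[k]
print("plate n",len(P),"slopes",w[:2].round(3),"top z",w[2].round(4),"rect",cv2.minAreaRect(P[:,:2].astype(np.float32)))
e=proj("top",[T[0],T[1],zt])[0].astype(int)
f=lambda a,c:cv2.resize(a[c[1]-40:c[1]+40,c[0]-40:c[0]+40,::-1],None,fx=5,fy=5,interpolation=cv2.INTER_CUBIC)
cv2.imwrite("pics/%s.png"%sys.argv[1],np.hstack([f(p,c),f(q,e)])); print("crop origins",c-40,e-40)
E
python3 look.py over1
```

```text
[ 0.575  -0.0184  0.1949] [ 7.536e-01  6.574e-01 -2.000e-04 -3.000e-04] [-0. -0. -3.] 87.8
plate n 863 slopes [ 0.    -0.003] top z 0.1855 rect ((0.5745430588722229, -0.01474732905626297), (0.15025030076503754, 0.11834660172462463), 82.04742431640625)
crop origins [223 149] [214 121]
```

View pics/over1.png

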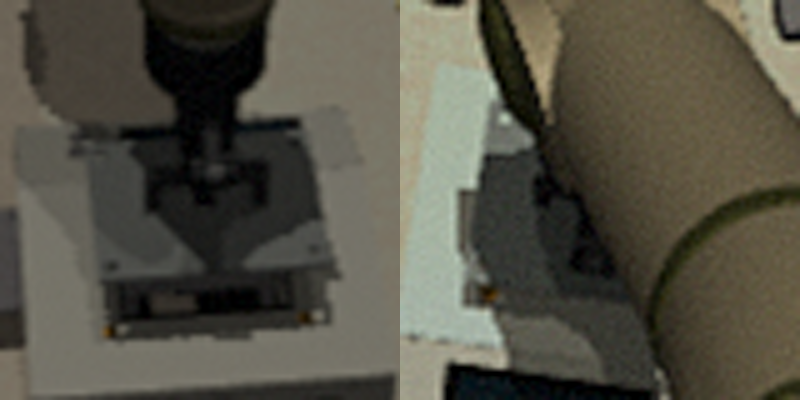

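The scene view (left) shows the plate level over the bay, with its near holes at (112,265) and (313,248) and the inserts beneath at (108,330) and (305,315). In the top view the plate is largely hidden by the arm. I'll trim slightly and lower to about 22 mm above the gasket for a closer check.

>>> arm_command([
  [[0,0,0],[-0.0005,-0.001,0.015],1],
  [[0,0,0],[-0.0005,-0.0005,0.015],1],
  [[0,0,0],[0,0,0.01],1],
  [[0,0,0],[0,0,0.005],1],
  [[0,0,0],[0,0,0],1],
  [[0,0,0],[0,0,0],1],
  [[0,0,0],[0,0,0],1],
])

```text
time: 12.93
tool_pos: [0.574, -0.0197, 0.1508]
tool_rot: [0.755, 0.656, 0.0, 0.0]
contact_force: [-0.0, 0.3, -3.0]
width: 0.0101
finger_force: 87.8
```

```bash
python3 look.py over2
cat > meas.py <<'E'
from h import *
import sys
z=np.load("pics/%s.npz"%sys.argv[1]); p,d=z["p"],z["d"]; s0=np.load("pics/s3.npz")
T=np.array(manip.state()["tool_pos"]); X=cloud("scene",d)
X0=cloud("scene",s0["d"]); g=proj("scene",[[.64,-.03,.11],[.65,.05,.11]]).astype(int); print("deck z in scene",[np.median(X0[v-2:v+3,u-2:u+3,2]).round(4) for u,v in g])
zt=float(sys.argv[2])
# change image: pixels where depth is nearer than before => plate + gripper ; keep those at plate height
m=((abs(X[...,2]-zt)<.006)&(np.hypot(X[...,0]-T[0],X[...,1]-T[1])<.1)).astype(np.uint8)
m=cv2.morphologyEx(m,cv2.MORPH_OPEN,np.ones((3,3)))
# edges: for near (+x) edge and both y edges; use model overlay: maximise agreement of filled quad w/ mask outside the gripper
from scipy.optimize import minimize
big=8
v,u=np.where(np.ones_like(m)); W=at_z("scene",np.c_[u,v],zt)[:,:2].reshape(*m.shape,2)
def cost(x):
    c,s=np.cos(x[2]),np.sin(x[2]); D=W-x[:2]; a=D[...,0]*c+D[...,1]*s; b=-D[...,0]*s+D[...,1]*c
    sd=np.minimum(.056-abs(a),.075-abs(b)); f=1/(1+np.exp(-sd/.0012))
    use=~((abs(a)<.052)&(abs(b)<.071))&~((a<-.03)&(abs(b)<.045))&(abs(a)<.08)&(abs(b)<.1)   # border band only, gripper side masked
    return ((f-m)**2*use).sum()
best=min((minimize(cost,[T[0]+i,T[1]+j,np.radians(-8)],method="Nelder-Mead",options=dict(xatol=1e-5,fatol=1e-4)) for i in(-.004,.004) for j in(-.003,.003)),key=lambda r:r.fun)
print("plate fit",best.x[:2].round(4),np.degrees(best.x[2]).round(2),best.fun.round(1))
E
python3 meas.py over2 0.1425
```

```text
[ 0.574  -0.0197  0.1508] [7.546e-01 6.562e-01 3.000e-04 2.000e-04] [-0.   0.3 -3. ] 87.8
plate n 809 slopes [ 0.005 -0.003] top z 0.1413 rect ((0.5727426409721375, -0.0159296914935112), (0.15021774172782898, 0.1178710088133812), 81.70357513427734)
crop origins [222 157] [214 125]
deck z in scene [np.float64(0.1132), np.float64(0.1118)]
plate fit [ 0.574  -0.0163] -8.83 41.5meas.py:16: RuntimeWarning: overflow encountered in exp
  sd=np.minimum(.056-abs(a),.075-abs(b)); f=1/(1+np.exp(-sd/.0012))
```

View pics/over2.png

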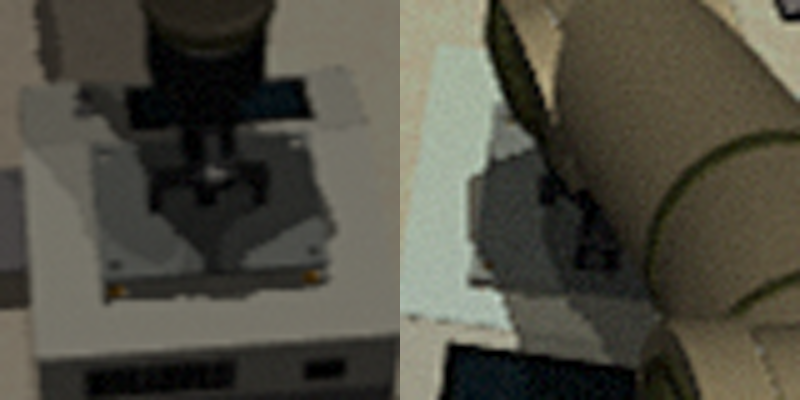

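The two near holes sit at (112,265) and (313,248) in the left view, just above the inserts at (118,290) and (312,277). Measured the same way, the plate is offset from the bay by about (0, +1.4) mm with yaw within 0.5°. I'll trim and lower to about 11 mm above the gasket.

>>> arm_command([
  [[0,0,0],[-0.0007,0,0.004],1],
  [[0,0,0],[-0.0006,0,0.004],1],
  [[0,0,0],[0,0,0.003],1],
  [[0,0,0],[0,0,0],1],
  [[0,0,0],[0,0,0],1],
  [[0,0,0],[0,0,0],1],
  [[0,0,0],[0,0,0],1],
])

```text
time: 13.62
tool_pos: [0.5734, -0.0211, 0.1393]
tool_rot: [0.755, 0.656, 0.0, 0.0]
contact_force: [-0.4, -1.0, -2.4]
width: 0.01
finger_force: 87.9
```

```bash
python3 look.py fin; python3 meas.py fin 0.1275 2>/dev/null
python3 - <<'E'
from h import *
p=np.load("pics/fin.npz")["p"].astype(np.float32); I=p.mean(2)
zt=.1275; c=np.array([.5716,-.017]); t=np.radians(-8.36); R=np.array([[np.cos(t),-np.sin(t)],[np.sin(t),np.cos(t)]])
g=proj("scene",np.c_[c+C4@R.T,[zt-.001]*4])   # where the holes should be
v,u=np.indices(I.shape); bg=cv2.medianBlur(I.astype(np.uint8),9).astype(float); o=[]
for a,b in g:
    x,y=int(a+.5),int(b+.5); print(np.round([a,b],1)); print((I-bg)[y-4:y+5,x-4:x+5].astype(int))
E
```

```text
[ 0.5734 -0.0211  0.1393] [0.7547 0.6561 0.     0.    ] [-0.4 -1.  -2.4] 87.9
plate n 792 slopes [ 0.    -0.005] top z 0.1299 rect ((0.5732254981994629, -0.017361201345920563), (0.15017227828502655, 0.11611949652433395), 82.52809143066406)
crop origins [221 159] [215 126]
deck z in scene [np.float64(0.1132), np.float64(0.1118)]
plate fit [ 0.5731 -0.0175] -8.26 61.1
[284.  209.3]
[[  2   5   3   2   0  -2  13  18   5]
 [  4   2   0   3   0   1  13  17   6]
 [  3   1   0   2  -1  -1   8   8   2]
 [  3   1  -6 -20 -21  -9   3   3   1]
 [  1   2  -7 -23 -27 -11   0   0   2]
 [  5   5   3  -1  -5  -3  -2  -3   1]
 [ -1  -3  -4 -10 -15 -17 -29 -16   2]
 [-28 -28 -30 -38 -44 -48 -56 -19   1]
 [-39 -39 -40 -44 -54 -64 -56 -20   2]]
[244.6 212. ]
[[  0  -1   2   0   3   2   1  -1   0]
 [  0  -1   2   2   5   4   5   4  -2]
 [  0  -1   0   0   3   3   8   8   8]
 [  6  -1  -7 -16  -9   3   8   9  11]
 [  7   0 -11 -26 -15   4  12  12  12]
 [ -5  -5  -3  -5  -2   4   7   8   8]
 [-11 -28 -14 -16 -16 -12 -16 -19 -22]
 [-11 -37 -49 -34 -36 -41 -34 -38 -36]
 [-17 -60 -71 -54 -30 -31 -29 -30 -31]]
[242.6 190. ]
[[  4   6   5  11  26  31  30  20   4]
 [  4   5   3   5  17  21  21  13  10]
 [ -6 -15 -15  -2   0   4   5   5   8]
 [ -7 -25 -33 -20  -7  -4   0   1   3]
 [ -7 -19  -1  -1  -5   0   0   2   3]
 [ -7 -18   0   4  -2   0   1   0   3]
 [  0  -3  -1   0   0   1   0   1   0]
 [  0  -3  -2  -2   0   1   1  -1   0]
 [  0   0   0   0   0   0   1   0   0]]
[280.7 187.4]
[[ 40  34  28  21  17  11   9   6   5]
 [ 42  37  27  20  15   7   5   5   4]
 [  5   5   3  -5  -8 -13  -6   3   2]
 [-18 -23 -23 -30 -33 -27 -10   3   1]
 [ -4  -3  15  17  -9 -22 -11   4   2]
 [ -5  -1  16  12 -17 -23  -4   0   0]
 [ -1  -3  -1  -2 -17 -26  -9   0   1]
 [  1  -1   2  -3  -4 -20 -12   1   1]
 [  0   0   0   0  -3  -9 -18   0   3]]
```

The plate is level, its underside is about 11.6 mm above the gasket, and its yaw matches the bay within 0.5°. Combining the hole pixels, the plate outline and the self-centred grip, about +1 mm is left along tool y and +0.7 mm along tool x. I'll trim that and let it settle.

>>> arm_command([
  [[0,0,0],[0.0007,0.001,0],1],
  [[0,0,0],[0,0,0],1],
  [[0,0,0],[0,0,0],1],
  [[0,0,0],[0,0,0],1],
  [[0,0,0],[0,0,0],1],
  [[0,0,0],[0,0,0],1],
  [[0,0,0],[0,0,0],1],
  [[0,0,0],[0,0,0],1],
])

```text
time: 14.38
tool_pos: [0.5744, -0.0206, 0.1392]
tool_rot: [0.755, 0.656, -0.0, -0.0]
contact_force: [-0.0, 0.3, -1.1]
width: 0.01
finger_force: 87.9
```

```bash
python3 look.py fin2 && python3 meas.py fin2 0.1275 2>/dev/null
```

```text
[ 0.5744 -0.0206  0.1392] [ 0.7547  0.6561 -0.     -0.    ] [-0.   0.3 -1.1] 87.9
plate n 789 slopes [ 0.002 -0.001] top z 0.1297 rect ((0.5732434988021851, -0.016631335020065308), (0.15053188800811768, 0.11592958122491837), 81.90425872802734)
crop origins [222 160] [215 126]
deck z in scene [np.float64(0.1132), np.float64(0.1118)]
plate fit [ 0.5744 -0.0171] -8.6 58.5
```

```bash
python3 -c "
from rig import manip
print(manip.hand_in())"
```

```text
the job is handed in; nothing more can be done
None
```

I handed the job in at about 14.5 s with the bar seated in its catch and the plate held level about 11.5 mm above the gasket; I estimate its four holes are within 1–2 mm of the threads, but the hand-in gave no verdict.

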